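# Try both student-made slides and mark the one that binds

## Robot

A 6-joint arm with a two-finger parallel gripper is mounted at the origin on the work surface. World frame = base frame: x ahead of the robot, y to its left, z up, the work surface at z = 0. Lengths are in mm, angles in rad, forces in N, time in s.
With the tool pointing down it reaches from about 200 to 875 mm from the base axis. Payload 3.4 kg.
Tool frame: the origin (TCP) lies at the very end of the fingers, on their centre line; the grasp point (between the pads) lies 19 mm behind it; z points along the fingers, y is the line along which they close (so a half turn about z gives the same grasp; the last joint's range is limited). The gripper opens to 94 mm and grips with 3 to 60 N. Pads are 16 mm wide; open, the fingers measure 119 mm over their backs; the gripper's body (75 mm by 177 mm) begins 78 mm behind the grasp point.
Start: joints at [-1.303, 0.276, 1.505, -0, 1.361, -0.121], TCP at [217.972, -532.122, 205.493] pointing down, gripper open.
Joint ranges: [-2.89, 2.89], [-0.75, 2.08], [0.22, 2.7], [-1.18, 4.32], [0.11, 2.71], [-2.7, 2.7]. Speed limits (rad/s): [2.57, 2.57, 3.14, 3.14, 3.14, 3.14].

## Interface

Orientations are given as a rotation vector (axis times angle).
In Python, from station import ctrl gives the robot as it stands. The module is installed in compiled form; this text tells all that it offers. Calls block until the motion is done:
- ctrl.reach(position, orientation): joint-space move of the TCP to a pose.
- ctrl.movel(position, attitude=None, feed=150, threshold=None): straight line of the TCP; attitude=None keeps the orientation; feed is the mean speed in mm/s. With threshold (N) it stops when the force on the tool has changed by that much, and returns True; else False.
- ctrl.goto_joints(angles): joint-space move.
- ctrl.grip(opening): finger opening in mm; the grip force is fixed at half the most; returns when the fingers have stopped.
- ctrl.sleep(seconds).
- ctrl.ik(position, orientation): joint angles nearest the present ones, or None.
- ctrl.get_image(name): name is "scene" or "top" or "wrist"; returns a dict with "image" (400x640x3 uint8, red, green, blue), "intrinsics" (3x3 intrinsics, pixels), "k1" (the pictures are not rectified: a ray, as slopes to the right and down, at radius r is drawn at 1 + k1 r^2 times it, then the intrinsics apply), "R" (3x3) and "t" (3): a world point X has camera coordinates R X + t. Camera axes: x right, y down, z forward; pixel columns grow to the right and rows downward; lengths in mm; the calibration is good to about 2 mm. A picture is of the moment at which its call begins. There is no depth.
A pose or a line that the arm cannot do raises ctrl.MotionError and nothing moves.
- ctrl.job_done(): hands the job in; it is judged then, once.
Trained networks look in the newest picture that a camera, given by its name, has taken for a name from the list of things; names that differ only in an ending like _2 or _b are one class to them, and where a whole thing is asked for, a point or a joint stands for the part that bears it (a point fixed in the world has none). Each returns a list of dicts, best first, with "p" (0 to 1); they miss things now and then, are a little off and sometimes report something else, mostly with a low value. They report only what shows in the picture. A call takes as long as a camera call. They do not tell look-alikes from the thing itself.
- ctrl.trace(name, camera): "pixels" (400x640 bool, what is visible of it) and "extent" ([left, top, width, height] in pixels, round what is visible of it).
Readings, each from a call of its own:
- ctrl.get_time(): time.
- ctrl.get_qpos(): joint angles.
- ctrl.get_dq(): joint speeds.
- ctrl.get_effort(): joint torques, N m.
- ctrl.get_eef_pos(): TCP position.
- ctrl.get_tcp_rot(): TCP orientation.
- ctrl.get_contact_force(): force on the tool from outside, world axes, zero at the start.
- ctrl.get_wrist_torque(): the same for the moment, N m.
- ctrl.get_grip_width(): finger opening in mm.
- ctrl.get_gripper_force(): force on a finger pad.
Only numpy, scipy, OpenCV 4.12 (cv2) and the standard library are available. Lean on these libraries where they do the work, as an engineer would, in place of code of your own. Each camera call takes 0.05 s, during which the arm holds its last target. There are 200 camera calls.

## Task

Try the two wooden slides one after the other, first the one on the robot's left and then the one on its right: by its knob, bring the carriage fully home towards the robot, then run it out away from the robot as far as it will go and leave it there. One of them runs out to its far end block, the other binds about half way: stand the dark-wood skittle, the reject marker, upright in the round dish of the slide that binds, leaving both carriages run out.

Things in the scene. Friction and masses are not known exactly. Their poses are not given: they have to be found in the camera images.
- knob_1 (a point): Upright steel knob, 24 mm diameter, 45 mm tall, on slide 1's wooden carriage (60 mm long, 90 wide). Point: on its axis, 20 mm below its top; knob top 100 mm, carriage top 55 mm above the bench; end blocks and guide rods are lower (44 mm). +x is the outward travel (away from the robot), z up. The two slides look alike; which is on the robot's left (+y) varies; yaw within 0.25 rad.
- carriage_1 (a joint): Travel of slide 1's carriage, m: 0 = fully home against the end block nearest the robot; grows outward. A sound slide runs 0.09 m to the far end block; a binding one stops dead about half way (0.038 to 0.052; which slide this is varies). Otherwise both move at about 2 N and stay where left. Starts 18 to 32 mm from home.
- dish_1 (a point): Centre of the floor of slide 1's marker dish: inner radius 35 mm, low wooden rim (4 mm high). Floor 18 mm above the bench, on the slide's base board (275 x 110 x 18 mm, fixed to the bench), at its end nearest the robot, 85 mm behind the knob's home position. Axes are the slide's own: +x outward, z up.
- knob_2 (a point): Upright steel knob, 24 mm diameter, 45 mm tall, on slide 2's wooden carriage (60 mm long, 90 wide). Point: on its axis, 20 mm below its top; knob top 100 mm, carriage top 55 mm above the bench; end blocks and guide rods are lower (44 mm). +x is the outward travel (away from the robot), z up. The two slides look alike; which is on the robot's left (+y) varies; yaw within 0.25 rad.
- carriage_2 (a joint): Travel of slide 2's carriage, m: 0 = fully home against the end block nearest the robot; grows outward. A sound slide runs 0.09 m to the far end block; a binding one stops dead about half way (0.038 to 0.052; which slide this is varies). Otherwise both move at about 2 N and stay where left. Starts 18 to 32 mm from home.
- dish_2 (a point): Centre of the floor of slide 2's marker dish: inner radius 35 mm, low wooden rim (4 mm high). Floor 18 mm above the bench, on the slide's base board (275 x 110 x 18 mm, fixed to the bench), at its end nearest the robot, 85 mm behind the knob's home position. Axes are the slide's own: +x outward, z up.
- marker: Reject marker: a turned dark-wood skittle standing on the bench between the slides, loose, 88 mm tall, 70 g; round foot of 40 mm diameter, waist of 22 mm, and a straight cylindrical head of 26 mm diameter from 52 to 82 mm above its foot, to grip. Origin at the centre of its underside, z up.
Not all that is in view belongs to the job. There is more than one size of the marker; the one meant has the size given above.

How it is judged:
By the outcome, as a careful person would: the job done as asked, in the order asked, and still so for the second after the job is handed in, with the robot touching nothing.
It also fails if it takes over 62 s, if anything falls off the work surface, if the arm or the gripper's body presses on something with over 40 N, if the wrist force passes 120 N, or if a joint passes its speed limit or range.

## Working session

There is one attempt and no reset: what is moved stays moved. The work goes in short steps, each a Python script; the robot and the scene stay as the last script left them, time stands still between calls to the robot, and variables do not carry over. Pictures are saved under pics/ and viewed, at most 10 in all, crops included, and the job is handed in when it is done.

```bash
mkdir -p pics; cat > h.py <<'E'
import numpy as np, cv2
from station import ctrl
def cam(n):
    return ctrl.get_image(n)
def save(im,f,s=1.0,crop=None):
    a=im['image']
    if crop: l,t,w,h=crop; a=a[t:t+h,l:l+w]
    cv2.imwrite('pics/'+f,cv2.resize(a[:,:,::-1],None,fx=s,fy=s,interpolation=cv2.INTER_CUBIC))
def pix2w(im,px,z):
    K=np.array(im['intrinsics'],float);k=im['k1'];R=np.array(im['R']);t=np.array(im['t'])
    d=np.linalg.solve(K,[px[0],px[1],1])[:2]; u=d.copy()
    for _ in range(30): u=d/(1+k*(u@u))
    r=R.T@np.array([u[0],u[1],1]); c=-R.T@t
    return c+r*(z-c[2])/r[2]
def w2pix(im,X):
    K=np.array(im['intrinsics'],float);c=np.array(im['R'])@np.array(X,float)+np.array(im['t'])
    u=c[:2]/c[2]; u=u*(1+im['k1']*(u@u)); return (K@[u[0],u[1],1])[:2]
E
python3 - <<'E'
from h import *
for n in ['top','scene']:
    im=cam(n); save(im,n+'.png')
    print(n,-np.array(im['R']).T@im['t'],im['k1'])
    for k in ['knob_1','carriage_1','dish_1','marker']:
        for d in ctrl.trace(k,n):
            m=d['pixels']; ys,xs=np.nonzero(m); print(k,round(d['p'],2),d['extent'],len(xs),(xs.mean().round(1),ys.mean().round(1)) if len(xs) else None)
print(ctrl.get_time(),ctrl.get_tcp_rot())
E
```

```text
top [4.47249057e+02 1.05853982e-01 7.97819570e+02] -0.023354015743780553
knob_1 0.74 [370.0, 137.5, 52.2, 30.4] 1360 (np.float64(395.0), np.float64(151.8))
knob_1 0.58 [185.4, 128.0, 51.6, 34.1] 1347 (np.float64(209.7), np.float64(144.5))
carriage_1 0.74 [369.9, 134.7, 51.2, 34.7] 1391 (np.float64(394.5), np.float64(151.7))
carriage_1 0.61 [186.0, 127.9, 48.2, 35.0] 1292 (np.float64(210.1), np.float64(144.8))
dish_1 0.64 [177.2, 89.9, 69.9, 129.3] 6516 (np.float64(211.8), np.float64(157.6))
dish_1 0.61 [359.8, 98.2, 67.4, 136.5] 6618 (np.float64(390.1), np.float64(164.0))
marker 0.77 [303.1, 181.9, 21.6, 19.0] 294 (np.float64(313.6), np.float64(192.9))
marker 0.7 [263.6, 221.2, 30.5, 27.2] 582 (np.float64(278.3), np.float64(235.6))
scene [1114.1650354   -27.69996119  649.4649954 ] 0.012815260391768736
knob_1 0.89 [431.2, 218.0, 64.2, 51.1] 2639 (np.float64(463.4), np.float64(246.9))
knob_1 0.57 [177.6, 226.5, 64.7, 52.8] 2681 (np.float64(210.5), np.float64(253.0))
carriage_1 0.65 [432.0, 217.0, 64.8, 54.8] 2663 (np.float64(463.0), np.float64(247.1))
carriage_1 0.58 [173.3, 223.8, 72.4, 53.9] 2696 (np.float64(210.8), np.float64(252.6))
dish_1 0.66 [156.5, 196.8, 111.0, 139.3] 10375 (np.float64(213.1), np.float64(267.5))
dish_1 0.58 [417.7, 191.6, 92.4, 138.1] 9814 (np.float64(459.5), np.float64(261.5))
marker 0.79 [339.6, 136.3, 33.3, 63.7] 1448 (np.float64(357.0), np.float64(168.0))
marker 0.64 [308.7, 186.1, 20.4, 48.5] 806 (np.float64(318.6), np.float64(212.6))
marker 0.57 [296.1, 234.2, 19.0, 35.1] 444 (np.float64(304.3), np.float64(252.2))
0.5 [ 3.08237275e+00  6.06876830e-01 -1.17488037e-06]
```

View pics/top.png

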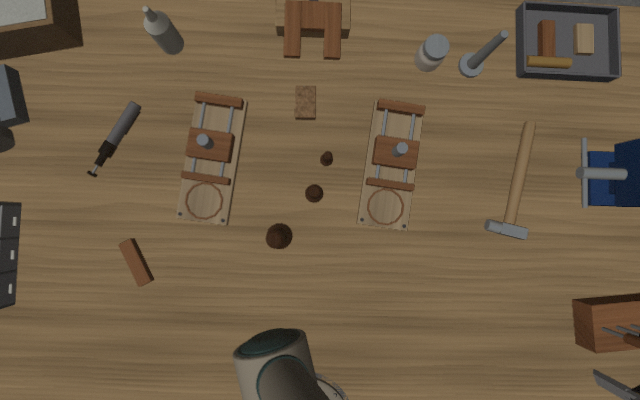

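View pics/scene.png

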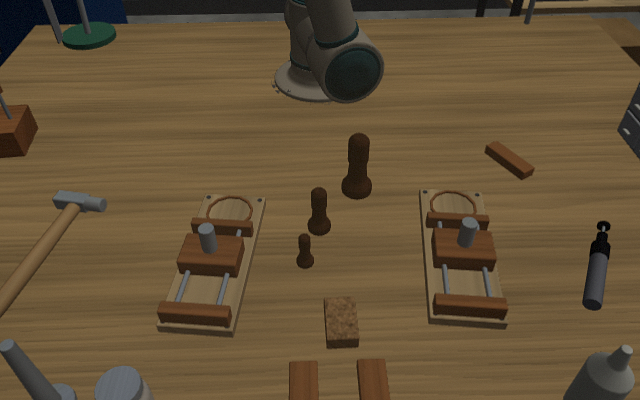

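The top view shows the left slide with its dish at about (204,201) and the right one with its dish at (386,207). Skittles that could be the marker are the large one at (279,236), the middle one at (314,193) and the small one at (326,158). I'll measure their sizes and look at close crops.

```bash
python3 - <<'E'
from h import *
from scipy.optimize import least_squares
T=cam('top');S=cam('scene')
mt=[d for d in ctrl.trace('marker','top')]
ms=[d for d in ctrl.trace('marker','scene')]
for name,sc,e in [('big',[339.6,136.3,33.3,63.7],0),('mid',[308.7,186.1,20.4,48.5],0),('small',[296.1,234.2,19,35.1],0)]:
    # foot front edge near bottom; foot centre ~ ; width at foot
    l,t,w,h=sc
    f=pix2w(S,(l+w/2,t+h-w*0.28),5); a=pix2w(S,(l,t+h-w*.3),5);b=pix2w(S,(l+w,t+h-w*.3),5)
    # height: z such that projection at foot xy hits top row
    zs=np.arange(20,200); z=zs[np.argmin([abs(w2pix(S,(f[0],f[1],q))[1]-t) for q in zs])]
    print(name,f.round(),'footwidth',np.linalg.norm(a-b).round(1),'height~',z)
a=T['image']
L=cv2.resize(a[85:235,170:255],None,fx=4,fy=4,interpolation=cv2.INTER_CUBIC)
R=cv2.resize(a[85:235,350:435],None,fx=4,fy=4,interpolation=cv2.INTER_CUBIC)
cv2.imwrite('pics/slides.png',np.hstack([L,R])[:,:,::-1])
save(S,'mk.png',4,(280,125,110,150))
E
```

```text
big [413.  56.   5.] footwidth 61.3 height~ 129
mid [506. -15.   5.] footwidth 34.8 height~ 103
small [582. -39.   5.] footwidth 30.3 height~ 75
```

View pics/slides.png

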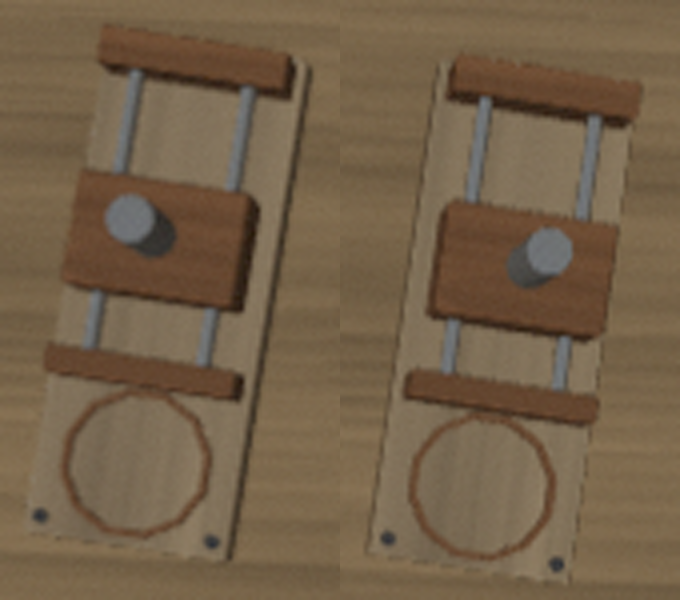

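View pics/mk.png

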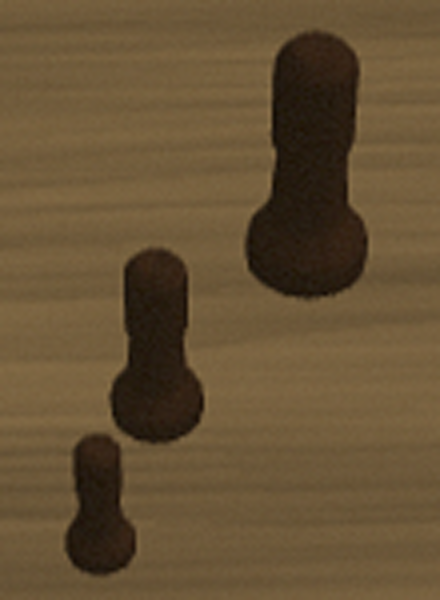

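The crops show three skittles; corrected foot widths are about 56, 40 and 28 mm, so the middle one (scene (319,213), top (314,193)) is the marker. The crop also gives dish centres and knob tops clearly.

```bash
python3 - <<'E'
from h import *
from scipy.optimize import least_squares
T=cam('top');S=cam('scene')
for n,d,k,e1,e2 in [('L',(203.9,200.4),(202.1,139.6),(230,560),(305,65)),('R',(385.1,206.4),(402.1,147.4),(30,552),(100,65))]:
    D=pix2w(T,d,21);Kp=pix2w(T,k,100);v=Kp-D
    ox=170 if n=='L' else 350
    p=[pix2w(T,(ox+e[0]/4-.375,85+e[1]/4-.375),18) for e in (e1,e2)];w=p[1]-p[0]
    print(n,D.round(1),Kp.round(1),'d',np.hypot(*v[:2]).round(1),'yaw',np.arctan2(v[1],v[0]).round(3),'edge yaw',np.arctan2(w[1],w[0]).round(3),np.hypot(*w[:2]).round(1), 'scene knob pix',w2pix(S,Kp).round(1),'dish',w2pix(S,D).round(1))
# marker
def res(p):
    return np.r_[w2pix(S,(p[0],p[1],88))[0]-318.9, w2pix(S,(p[0],p[1],82))[1]-191.5, w2pix(S,(p[0],p[1],12))[0]-318.9]
md=[d for d in ctrl.trace('marker','scene')]
T2=cam('top')
for d in ctrl.trace('marker','top'):
    print(d['p'],d['extent'])
    m=d['pixels'].astype(np.uint8);ys,xs=np.nonzero(m);print(pix2w(T2,(xs.mean(),ys.mean()),40).round(1))
r=least_squares(res,[500,0]);print(r.x,r.fun)
x,y=r.x;print([w2pix(T,(x,y,z)).round(1) for z in (0,88)],[w2pix(S,(x,y,z)).round(1) for z in (0,88)])
E
```

```text
L [475.3 219.4  21. ] [589.2 205.8 100. ] d 114.7 yaw -0.119 edge yaw -0.109 269.9 scene knob pix [470.4 221.1] dish [453.5 205.5]
R [ 473.6 -166.9   21. ] [ 586.8 -181.3  100. ] d 114.2 yaw -0.126 edge yaw -0.122 268.8 scene knob pix [206.2 227.6] dish [230.3 211.2]
0.76 [264.4, 221.0, 29.7, 26.7]
[406.8  57.7  40. ]
0.75 [303.9, 185.1, 20.3, 17.4]
[496.4 -12.2  40. ]
0.54 [318.2, 151.6, 13.7, 15.9]
[570.9 -36.1  40. ]
[496.14233292 -14.48195578] [-2.16992904e-01 -2.04531156e-04  2.30288843e-01]
[array([314.2, 194.4]), array([315.1, 191.7])] [array([319.2, 226.5]), array([318.7, 188.8])]
```

```bash
cat >> h.py <<'E'
from scipy.spatial.transform import Rotation as Ro
def down(a):
    y=np.array([np.cos(a),np.sin(a),0]);z=np.array([0,0,-1.]);x=np.cross(y,z)
    return Ro.from_matrix(np.c_[x,y,z]).as_rotvec()
def best(p,a):
    q0=np.array(ctrl.get_qpos());c=[]
    for b in (a,a+np.pi):
        q=ctrl.ik(p,down(b))
        if q is not None: c.append((np.abs(np.array(q)-q0).max(),b))
    return down(min(c)[1])
def st(s): print(s,'t',round(ctrl.get_time(),2),np.round(ctrl.get_eef_pos(),1),'F',np.round(ctrl.get_contact_force(),1),'w',round(ctrl.get_grip_width(),1),flush=True)
def slide(k,yaw):
    u=np.array([np.cos(yaw),np.sin(yaw),0]);k=np.array([k[0],k[1],0.])
    o=best(k+[0,0,130],yaw)
    ctrl.reach(k+[0,0,130],o);st('above')
    ctrl.grip(70);print(ctrl.movel(k+[0,0,64],feed=120,threshold=15))
    ctrl.grip(10);st('gripped')
    p=np.array(ctrl.get_eef_pos());r=ctrl.movel(p-u*50,feed=45,threshold=14);h=np.array(ctrl.get_eef_pos());st(f'home {r}')
    if not r: return
    r=ctrl.movel(h+u*120,feed=55,threshold=16);e=np.array(ctrl.get_eef_pos());st(f'out {r}')
    print('moved home',(p-h)@u,'out',(e-h)@u)
E
python3 - <<'E'
from h import *
slide((589.2,205.8),-0.116)
im=cam('wrist');save(im,'w1.png')
E
```

```text
above t 3.87 [589.5 204.9 130.1] F [-0.5  0.2 -0.3] w 94.2
False
gripped t 5.92 [589.4 205.8  64.1] F [-0.3 -0.8  0.2] w 23.4
home True t 6.67 [559.  209.5  64. ] F [ 2.3 -0.6  0.9] w 23.6
out True t 7.73 [603.7 204.   64. ] F [-1.5 -0.5  3.9] w 23.3
moved home 30.543909644279836 out 44.99175933433483
```

```bash
python3 - <<'E'
from h import *
u=np.array([np.cos(-.116),np.sin(-.116),0])
p=np.array(ctrl.get_eef_pos());r=ctrl.movel(p+u*15,feed=25,threshold=25);st(f'again {r}');print((np.array(ctrl.get_eef_pos())-p)@u)
ctrl.grip(60);st('open');p=np.array(ctrl.get_eef_pos());ctrl.movel([p[0],p[1],140],feed=200)
slide((586.8,-181.3),-0.124)
E
```

```text
again True t 8.25 [603.5 204.   63.9] F [-3.8  0.2  4.5] w 23.5
-0.24541200303902658
open t 8.98 [604.  203.9  63.7] F [ 0.8  0.3 -0.3] w 59.6
above t 10.95 [ 587.  -180.2  129.8] F [-0.6 -0.1 -1.1] w 60.0
False
gripped t 12.83 [ 586.9 -181.3   64.1] F [-0.4 -0.2  0.5] w 23.5
home True t 13.56 [ 558.  -177.8   64. ] F [ 1.5 -0.3  1.4] w 23.2
out True t 15.07 [ 647.3 -188.8   64. ] F [-1.6  0.7  4.8] w 23.5
moved home 29.13743890587952 out 89.99843822568971
```

The left slide binds at 45 mm and the right one runs its full 90 mm. The marker goes in the left dish.

```bash
python3 - <<'E'
from h import *
ctrl.grip(60);st('open');p=np.array(ctrl.get_eef_pos());ctrl.movel([p[0],p[1],150],feed=200)
m=np.array([496.2,-13.2,190]);o=best(m,1.05);ctrl.reach(m,o);st('above')
im=cam('wrist');save(im,'w2.png')
for d in ctrl.trace('marker','wrist'): 
    ys,xs=np.nonzero(d['pixels']);print(d['p'],d['extent'],pix2w(im,(xs.mean(),ys.mean()),50).round(1))
print('pred',w2pix(im,(496.2,-13.2,88)),w2pix(im,(496.2,-13.2,0)))
E
```

```text
open t 15.81 [ 647.  -188.6   63.9] F [-0.2  0.2  0.2] w 59.8
above t 17.32 [496.4 -13.5 189.2] F [-0.3 -0.7 -0.2] w 60.0
0.85 [308.5, 165.2, 34.6, 44.9] [494.3 -13.1  50. ]
0.77 [329.7, 240.7, 22.1, 37.6] [562.3 -35.4  50. ]
0.56 [311.6, 20.8, 62.3, 77.8] [402.2  58.4  50. ]
pred [326.05531475 199.8700726 ] [325.83110624 181.13505249]
```

View pics/w2.png

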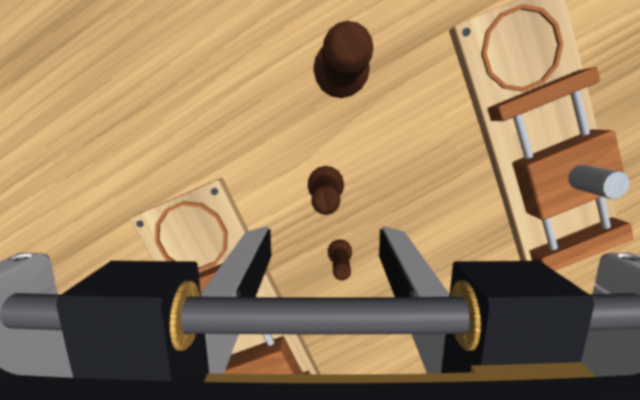

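The wrist view shows the mid-sized marker at (326,190), which matches the prediction. The left dish is at (523,47).

```bash
python3 - <<'E'
from h import *
im=cam('wrist');print('dish',pix2w(im,(522.5,47),21))
print(ctrl.movel([496,-13.2,49],feed=120,threshold=12));st('down')
ctrl.grip(10);st('grip');p=np.array(ctrl.get_eef_pos())
ctrl.movel([p[0],p[1],150],feed=150);st('up')
D=np.array([475.3,219.4]);o=best([*D,150],1.45);ctrl.reach([*D,150],o);st('over')
im=cam('scene');save(im,'s3.png',4,(380,110,150,150))
E
```

```text
dish [473.84702622 218.08060764  21.        ]
False
down t 18.8 [496.6 -13.3  49.6] F [0.8 0.6 0.1] w 59.5
grip t 19.43 [496.  -13.2  49.1] F [-0.1 -1.5  1.6] w 25.1
up t 20.26 [495.3 -13.1 149.2] F [-0.1  0.5 -1.5] w 25.7
over t 21.18 [475.3 218.5 149.5] F [-1.1  0.1 -0.9] w 25.5
```

View pics/s3.png

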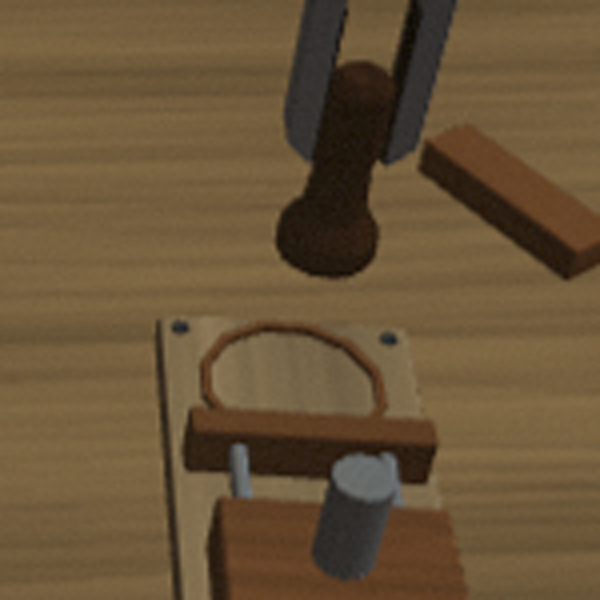

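The marker hangs upright in the gripper above the left dish. I'll lower it until it touches.

```bash
python3 - <<'E'
from h import *
ctrl.movel([474.8,219,74],feed=120);st('near')
print(ctrl.movel([474.8,219,65],feed=15,threshold=4));st('touch')
ctrl.sleep(.2);ctrl.grip(55);st('open')
p=np.array(ctrl.get_eef_pos());ctrl.movel([p[0],p[1],180],feed=120)
ctrl.reach([350,60,260],down(1.45));ctrl.sleep(.3);st('away')
a=cam('top');b=cam('scene')
for d in ctrl.trace('marker','scene'): print(d['p'],d['extent'])
cv2.imwrite('pics/fin.png',np.hstack([cv2.resize(a['image'][80:240,165:435],(400,300)),cv2.resize(b['image'][130:340,140:520],(400,300))])[:,:,::-1])
print([w2pix(b,(474.8,219,z)) for z in (18,106)])
E
```

```text
near t 22.02 [475.5 218.8  74.5] F [ 0.3 -0.1 -0.8] w 25.6
True
touch t 22.52 [474.9 219.2  67. ] F [-0.1  0.   3.8] w 25.4
open t 23.37 [474.2 218.8  66.3] F [-0.1  0.  -1.1] w 55.1
away t 25.64 [350.4  60.5 259.5] F [-0.6 -0.1 -0.2] w 55.1
0.92 [440.7, 163.3, 28.4, 49.8]
0.89 [295.4, 232.4, 18.4, 37.5]
[array([452.86761379, 206.54517045]), array([461.77834442, 167.71503999])]
```

View pics/fin.png

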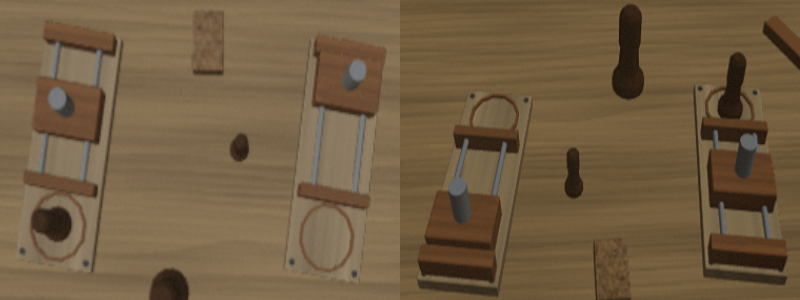

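The marker stands upright inside the left dish. The left carriage sits half way and the right one is at its far block.

```bash
python3 -c "
from station import ctrl
print(ctrl.job_done())"
```

```text
the job is handed in; nothing more can be done
None
```

The job is done and handed in at about 26 s: the left slide binds at 45 mm and now has the 88 mm marker upright in its dish, the right slide ran its full 90 mm, and both carriages are left run out.

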